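# Free the jammed metal specimens, clamp the long one and put the short ones away

### The job

Square metal specimen bars have jammed inside the tilted narrow-necked sample bottle: tap the side of the bottle, without reaching in for them, until they have all slid out of its neck. Lay the long bar flat along the jaws of the small vise, and crank the handle until the jaw holds it tight. Lay every short bar, including any that is already on the bench, flat in the wooden tray, none on top of another, and do not knock over the beaker or the conical flask.

Things in the scene. Friction and masses are not known exactly. Their poses are not given: they have to be found in the camera images.
- long_bar: Plain square aluminium bar, 24 x 24 x 90 mm, about 0.14 kg, the only one of this length. Origin at its centre, x along its length. It starts in the bottle's neck, its front end 7 mm inside the mouth.
- bar_a: Plain square aluminium bar, 24 x 24 x 60 mm, about 0.1 kg (may be absent). Origin at its centre, x along its length. Starts in the bottle behind the long bar.
- bar_b: Plain square aluminium bar, 24 x 24 x 60 mm, about 0.1 kg (may be absent). Origin at its centre, x along its length. Starts in the bottle, behind bar_a's place.
- bar_c: Plain square aluminium bar, 24 x 24 x 60 mm, about 0.1 kg (may be absent). Origin at its centre, x along its length. Starts lying on the bench, to the robot's right.
- bar_d: Plain square aluminium bar, 24 x 24 x 60 mm, about 0.1 kg (may be absent). Origin at its centre, x along its length. Starts lying on the bench, farther to the robot's right.
- bottle: Clear rectangular sample bottle on a leaf-spring stand, lying mouth-down 9.5 degrees from level. Origin: mouth, middle of inner floor; x out of the mouth down the slope, y level, z up. Body outer 54 wide, 58 high, x = -105 to -289 mm; neck inner 36 x 36 mm, x = -75 to 0. Bars lie in single file on its floor, stuck by friction. A bar has come out when its centre is past x = 0. Sways only along y, 14 mm at most.
- tap_point (a point): Middle of the bottle's side wall facing the robot; tap here in the bottle's +y direction. Its top is 25 mm above, its floor 30 mm below, 60 mm clear under that. A smart tap (0.1 to 0.3 m/s, then quickly away) makes it ring for a second on its springs (2 N per mm), and the bars slip some 5 to 30 mm towards the mouth; a slow push does nothing. Several taps are needed.
- stand: Fixed stand. Origin on the bench; x the way the bars leave, z up. A slippery chute 56 mm wide inside falls at 33 degrees from under the mouth (x = -87 mm) to x = 0, then a level catch bed to x = 132 mm: floor 8 mm, side lips 14 mm above the bench, rubber end stop 30 mm high. Bars come to rest on the bed; with it occupied the next wait on the chute and slide down once it is cleared.
- vise: Small fixed machine vise, base 100 x 185 x 40 mm. Origin on the bench under the middle of the open jaws; x lies along the jaws (the bar's length goes this way), y is the clamping direction, the moving jaw closing towards +y, z up.
- vise_bed (a point): Point on the level steel bed on which the bar lies, midway between the open jaws, 55 mm above the bench; axes as the vise. Jaws are 66 to 70 mm long (along x) and stand only 11 mm above the bed. Fixed jaw face at y = +23 mm; moving jaw face at y = -23 mm when fully open (46 mm gap).
- jaw (a joint): Travel of the moving jaw towards the fixed one, m: 0 fully open, 0.022 when it grips a 24 mm bar against the fixed jaw. Moved only by the crank.
- crank (a joint): Angle of the vise crank, rad, 0 with the handle straight up, growing as the handle goes from the top towards the vise's +x; 15 mm of jaw per turn (0.00239 m per rad). Growing closes. It turns with about 0.2 N m and stays where it is left, holding the jaw tight.
- crank_grip (a point): Grip point on the crank's round black handle, 16 mm in diameter, 55 mm long, parallel to the vise's y, 30 mm from the crank's axis; it spins freely on its pin. Point is 34 mm out from the crank arm and 21 mm from the free end.
- crank_axis (a point): Centre of the circle on which crank_grip travels, 66 mm above the bench; axes as the vise. It does not move as the vise closes.
- tray: Fixed low wooden tray, outer 95 (x) x 250 (y) x 14 mm high, walls 5 mm, floor 5 mm above the bench. Origin under its centre on the bench. Short bars fit across it, along x, side by side.
- beaker: Glass beaker, 60 mm in diameter, 85 mm high, standing; a bystander. Origin under its base.
- flask: Conical glass flask, 76 mm in diameter, 118 mm high, standing; a bystander. Origin under its base.
Mind the look-alikes: they are no part of the job. What is shaped like the bar_d but pink is not meant.

How it is judged:
On the way, in this order (a step that is already met when the one before it is completed fails the run):
1. the long bar has been tapped out of the bottle (x of long_bar in the frame of bottle above 0.05 m), for 0.1 s.
2. the long bar lies flat along the vise jaws, gripped by the moving jaw (x of long_bar in the frame of vise_bed between -0.03 and 0.03 m and y of long_bar in the frame of vise_bed between -0.005 and 0.02 m and z of long_bar in the frame of vise_bed between 0.006 and 0.018 m and angle between the x axis of long_bar and the x axis of vise, either way round below 0.15 rad and contact force between vise and long_bar above 10 N and value of joint jaw above 0.018 m), for 0.3 s.
At the end, for the whole second after the job is handed in: The long bar lies flat on the vise bed, its centre within 30 mm of the jaws' middle along them, in line with the jaws to about 8 degrees and gripped with more than 10 N; every short bar present lies flat on the floor of the wooden tray, none on another, at rest (all of step 2 and x of bar_a in the frame of tray between -0.045 and 0.045 m and y of bar_a in the frame of tray between -0.12 and 0.12 m and z of bar_a in the frame of tray between 0.01 and 0.025 m and angle between each of bar_a, bar_b, bar_c, bar_d's own x axis and vertical above 1.4 rad and linear speed of each of bar_a, bar_b, bar_c, bar_d below 0.03 m/s and x of bar_b in the frame of tray between -0.045 and 0.045 m and y of bar_b in the frame of tray between -0.12 and 0.12 m and z of bar_b in the frame of tray between 0.01 and 0.025 m and x of bar_c in the frame of tray between -0.045 and 0.045 m and y of bar_c in the frame of tray between -0.12 and 0.12 m and z of bar_c in the frame of tray between 0.01 and 0.025 m and x of bar_d in the frame of tray between -0.045 and 0.045 m and y of bar_d in the frame of tray between -0.12 and 0.12 m and z of bar_d in the frame of tray between 0.01 and 0.025 m); the robot touches nothing.
It fails at once if a bar is touched with the fingers while it is still inside the bottle ((contact force between the fingers and long_bar above 1 N and x of long_bar in the frame of bottle between -0.29 and -0.02 m and y of long_bar in the frame of bottle between -0.03 and 0.03 m and z of long_bar in the frame of bottle between -0.005 and 0.06 m) or (contact force between the fingers and bar_a above 1 N and x of bar_a in the frame of bottle between -0.29 and -0.02 m and y of bar_a in the frame of bottle between -0.03 and 0.03 m and z of bar_a in the frame of bottle between -0.005 and 0.06 m) or (contact force between the fingers and bar_b above 1 N and x of bar_b in the frame of bottle between -0.29 and -0.02 m and y of bar_b in the frame of bottle between -0.03 and 0.03 m and z of bar_b in the frame of bottle between -0.005 and 0.06 m)).
It fails at once if glassware is knocked over (angle between any of beaker, flask's own z axis and vertical above 0.6 rad).
Of bar_a, bar_b, bar_c, bar_d only 2 to 4 are there at a start; the rules pass over those that are not, and their reading is None.
At some moment in a run one of bar_c, bar_d may be knocked a few centimetres aside while the robot is not near it.
Once in a run the grip may slacken for a moment while it holds something.
It also fails if it takes over 210 s, if anything falls off the work surface, if the arm or the gripper's body presses on something with over 40 N, if the wrist force passes 120 N, or if a joint passes its speed limit or range.

### The arm

A 6-joint arm with a two-finger parallel gripper is mounted at the origin on the work surface. World frame = base frame: x ahead of the robot, y to its left, z up, the work surface at z = 0. Lengths are in m, angles in rad, forces in N, time in s.
With the tool pointing down it reaches from about 0.375 to 0.825 m from the base axis. Payload 5.5 kg.
Tool frame: the origin (TCP) lies on the mounting face of the last link; the fingertips stand 173 mm ahead of it and the grasp point (between the pads) lies 155 mm ahead of it; x points along the fingers, z is the direction in which the jaws open and shut, and the axes are right-handed (so a half turn about x gives the same grasp; the last joint's range is limited). The gripper opens to 85 mm and grips with 20 to 120 N. Pads are 22 mm wide; open, the fingers measure 114 mm over their backs; the gripper's body (76 mm by 85 mm) begins 54 mm behind the grasp point. The pads swing forward as they close: fully open they stand 13 mm farther back than shut.
Start: joints at [0, 0.314, -0.047, 1.21, 0, 1.571], TCP at [0.6, 0, 0.405] pointing down, gripper open.
Joint ranges: [-2.67, 2.67], [-0.69, 1.73], [-1.03, 1.25], [-2.08, 2.16], [-1.42, 1.45], [-3.14, 3.14]. Speed limits (rad/s): [2.39, 2.39, 3.01, 3.14, 3.14, 3.14].

### API

Orientations are given as a 3x3 rotation matrix whose columns are the frame's x, y, z axes.
In Python, from workcell import robot, grip, telemetry, snapshot gives the robot as it stands. Calls block until the motion is done:
- robot.reach(position, orientation): joint-space move of the TCP to a pose.
- robot.line_to(position, attitude=None, vel=0.15): straight line of the TCP; attitude=None keeps the orientation; vel is the mean speed in m/s.
- robot.move_joints(angles): joint-space move.
- grip(opening): opening from 0.0 (shut) to 1.0 (fully open); the grip force is fixed at half the most; returns when the fingers have stopped.
- robot.hold(seconds).
- robot.ik(position, orientation): joint angles nearest the present ones, or None.
- telemetry.read_state(): the state.
- snapshot(name): name is "scene" or "side" or "wrist"; returns a dict with "pixels" (384x512x3 uint8, blue, green, red), "intrinsics" (3x3 intrinsics, pixels), "origin" and "orientation" of the camera in the world. Camera axes: x right, y down, z forward; pixel columns grow to the right and rows downward; lengths in m; the calibration is good to about 2 mm. A picture is of the moment at which its call begins. There is no depth.
A pose or a line that the arm cannot do raises robot.MotionError and nothing moves.
- robot.hand_in(): hands the job in, once; it reports no verdict.
The state is a dict: "time_s": time; "joints": joint angles; "qd": joint speeds; "tau": joint torques, N m; "tcp_pos": TCP position; "orientation": TCP orientation; "wrist_force": force on the tool from outside, world axes, zero at the start; "wrist_torque": the same for the moment, N m; "width": opening from 0.0 (shut) to 1.0 (fully open).
Only numpy, scipy, OpenCV 4.12 (cv2) and the standard library are available. Lean on these libraries where they do the work, as an engineer would, in place of code of your own. Each camera call takes 0.05 s, during which the arm holds its last target.

## Working session

There is one attempt and no reset: what is moved stays moved. The work goes in short steps, each a Python script; the robot and the scene stay as the last script left them, time stands still between calls to the robot, and variables do not carry over. Pictures are saved under pics/ and viewed, and the job is handed in when it is done.

```bash
ls; mkdir -p pics; python3 - <<'E'
from workcell import robot, grip, telemetry, snapshot
import cv2, numpy as np
for n in ("scene","side","wrist"):
    s=snapshot(n); cv2.imwrite(f"pics/{n}0.png",s["pixels"]); print(n,np.round(s["intrinsics"],1).tolist(),np.round(s["origin"],4).tolist(),np.round(s["orientation"],4).tolist())
st=telemetry.read_state(); print(st["time_s"],st["tcp_pos"],np.round(st["orientation"],3).tolist(),st["width"])
E
```

```text
pics
scene [[455.1, 0.0, 251.2], [0.0, 455.1, 199.7], [0.0, 0.0, 1.0]] [1.2779, -0.4706, 1.3065] [[0.4984, 0.7062, -0.5029], [0.8668, -0.3953, 0.304], [0.0159, -0.5874, -0.8091]]
side [[394.3, 0.0, 253.0], [0.0, 394.3, 188.9], [0.0, 0.0, 1.0]] [0.0952, -0.7663, 0.8372] [[0.8474, -0.3454, 0.4033], [-0.5309, -0.5421, 0.6514], [-0.0063, -0.7661, -0.6427]]
wrist [[268.9, 0.0, 258.2], [0.0, 268.9, 189.5], [0.0, 0.0, 1.0]] [0.5999, 0.066, 0.3726] [[1.0, -0.0001, -0.0026], [-0.0008, -0.9647, -0.2635], [-0.0024, 0.2635, -0.9647]]
0.15 [5.99813664e-01 4.55408688e-06 4.04042818e-01] [[-0.001, 0.0, 1.0], [-0.0, 1.0, -0.0], [-1.0, -0.0, -0.001]] 0.9983570128922886
```

View pics/scene0.png

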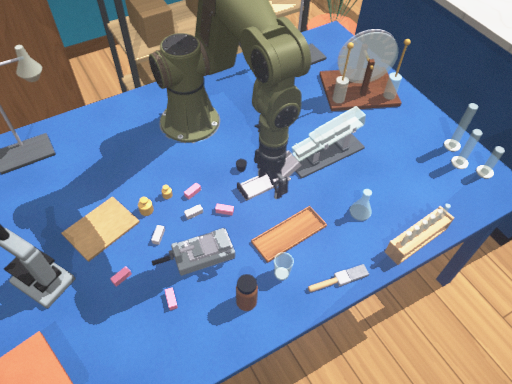

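View pics/side0.png

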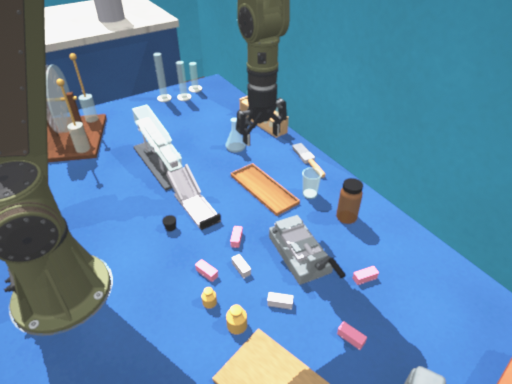

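View pics/wrist0.png

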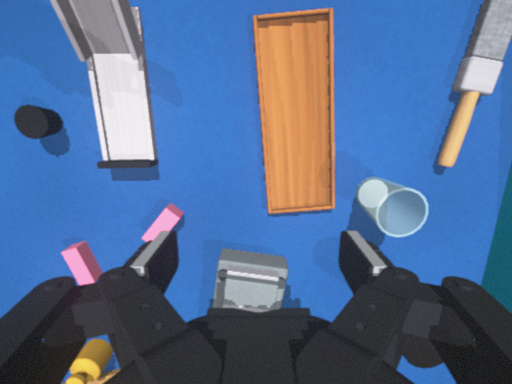

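The two grey bars lying on the bench, at scene (194,211) and (157,235), look like bar_c and bar_d. The look-alikes are pink, at (192,191), (224,210), (121,276) and (170,298). I'll take close crops to check.

```bash
python3 - <<'E'
import cv2
a=cv2.imread("pics/scene0.png"); b=cv2.imread("pics/side0.png")
def c(im,x,y,w,h,n,k): cv2.imwrite(n,cv2.resize(im[y:y+h,x:x+w],None,fx=k,fy=k,interpolation=cv2.INTER_CUBIC))
c(a,100,160,160,120,"pics/c1.png",5)
c(a,230,95,160,120,"pics/c2.png",5)
c(a,210,170,160,120,"pics/c2b.png",5)
c(b,125,95,160,140,"pics/c3.png",4)
c(b,180,160,200,150,"pics/c4.png",4)
E
```

```text
(no output)
```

View pics/c1.png

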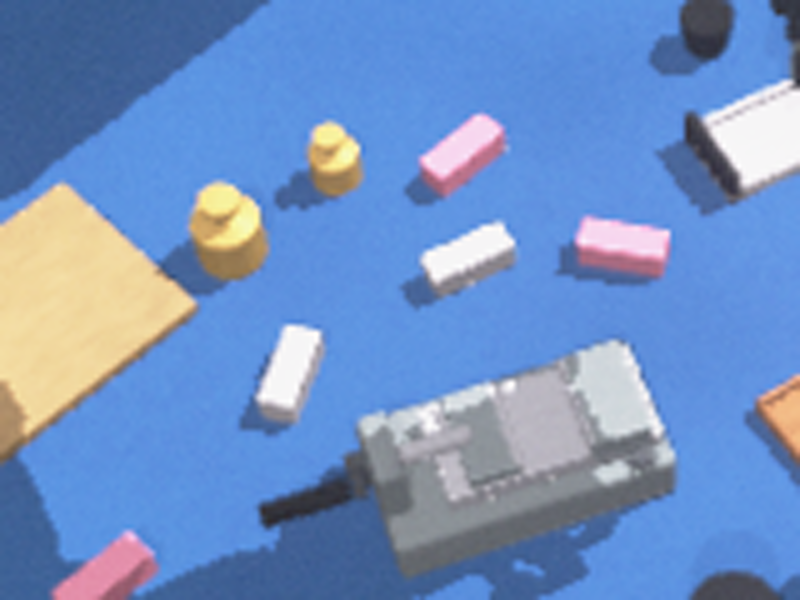

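View pics/c2.png

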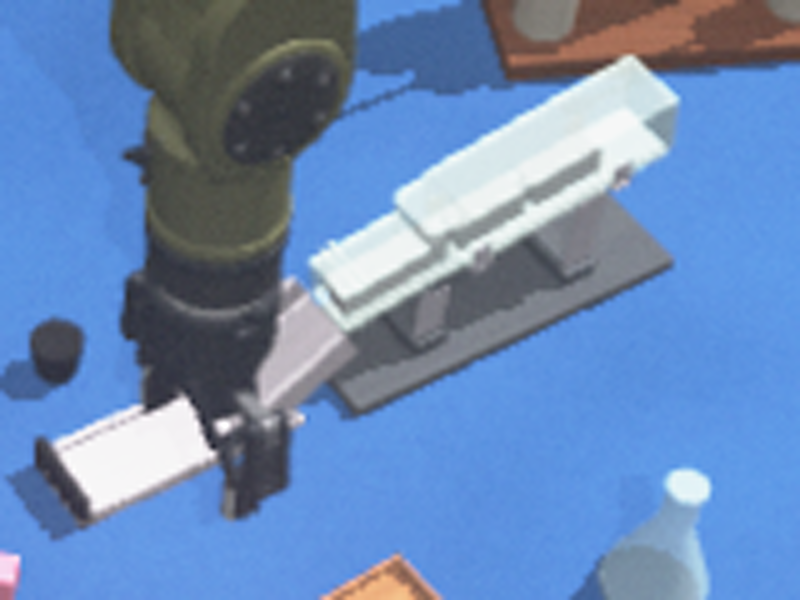

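View pics/c2b.png

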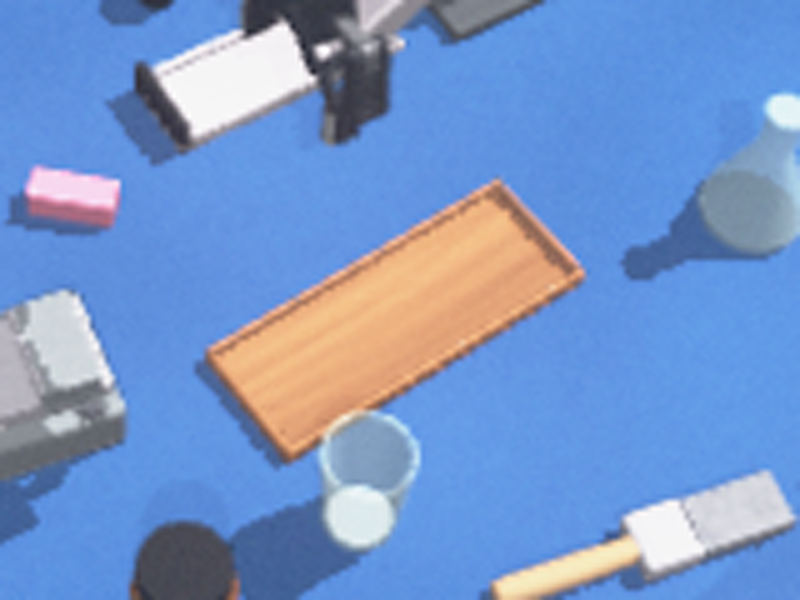

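View pics/c3.png

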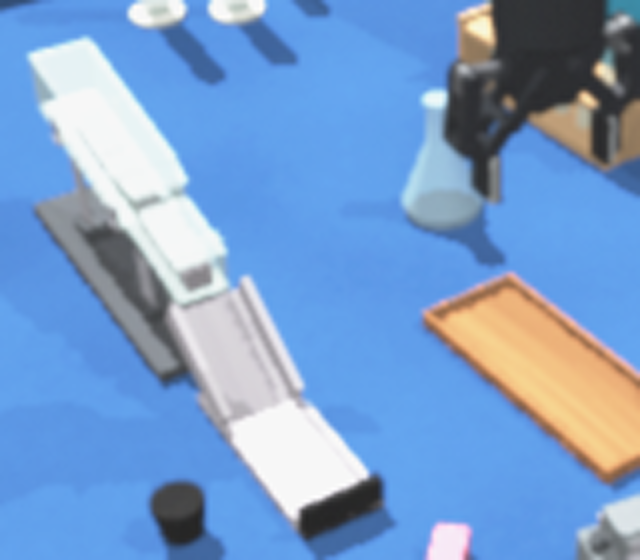

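View pics/c4.png

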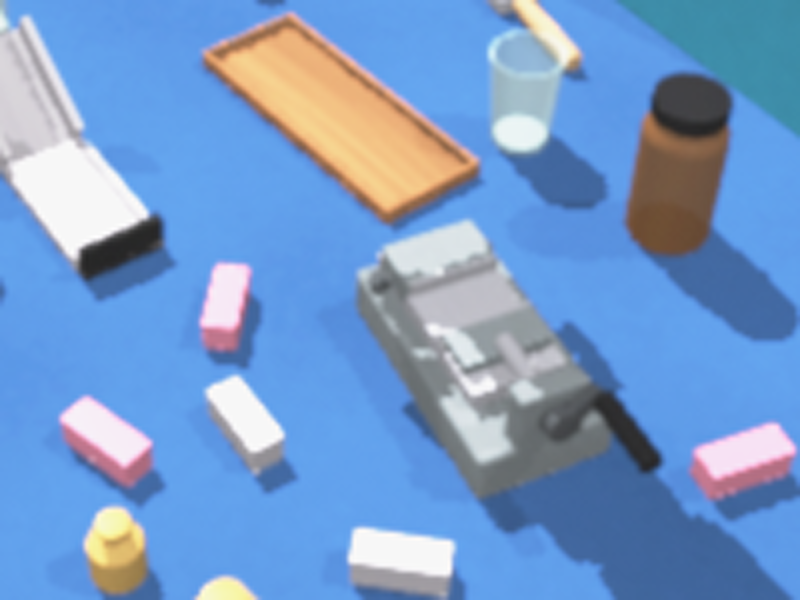

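```bash
cat > h.py <<'E'
from workcell import robot, grip, telemetry, snapshot
import cv2, numpy as np, json
from scipy.optimize import least_squares
def cam(n,fn=None):
    s=snapshot(n)
    if fn: cv2.imwrite(fn,s["pixels"])
    c=dict(K=np.array(s["intrinsics"]).tolist(),o=np.array(s["origin"]).tolist(),R=np.array(s["orientation"]).tolist())
    if fn: json.dump(c,open(fn+".json","w"))
    return s["pixels"],c
def load(fn): return json.load(open(fn+".json"))
def proj(c,P):
    P=np.atleast_2d(P); q=(P-np.array(c["o"]))@np.array(c["R"]); q=q@np.array(c["K"]).T
    return q[:,:2]/q[:,2:]
def ray(c,uv,z):
    d=np.array(c["R"])@np.linalg.inv(np.array(c["K"]))@np.array([uv[0],uv[1],1.]); o=np.array(c["o"])
    return o+d*(z-o[2])/d[2]
def tri(obs):
    A=np.zeros((3,3));b=np.zeros(3)
    for c,uv in obs:
        d=np.array(c["R"])@np.linalg.inv(np.array(c["K"]))@np.array([uv[0],uv[1],1.]);d/=np.linalg.norm(d)
        M=np.eye(3)-np.outer(d,d);A+=M;b+=M@np.array(c["o"])
    return np.linalg.solve(A,b)
def fit(obs,x0):
    """obs: list (cam,uv,local xyz) ; x0 = x,y,yaw"""
    def f(p):
        cy,sy=np.cos(p[2]),np.sin(p[2]);R=np.array([[cy,-sy,0],[sy,cy,0],[0,0,1]])
        return np.concatenate([proj(c,R@np.array(l)+[p[0],p[1],0])[0]-uv for c,uv,l in obs])
    r=least_squares(f,x0,loss="soft_l1"); return r.x,np.sqrt(np.mean(r.fun**2)),r.fun.reshape(-1,2).round(1).tolist()
def down(yaw):
    # tool x down; finger-opening axis z at angle yaw in the world xy plane
    z=np.array([np.cos(yaw),np.sin(yaw),0]);x=np.array([0,0,-1.]);return np.stack([x,np.cross(z,x),z],1)
def crop(im,x,y,w,h,fn,k): cv2.imwrite(fn,cv2.resize(im[y:y+h,x:x+w],None,fx=k,fy=k,interpolation=cv2.INTER_CUBIC))
E
python3 - <<'E'
from h import *
for n in ("scene","side","wrist"):
    pass
S=cam("scene","pics/scene1.png")[1];D=cam("side","pics/side1.png")[1];W=cam("wrist","pics/wrist1.png")[1]
a=lambda x,y:(210+x/5,170+y/5); b=lambda x,y:(180+x/4,160+y/4); c1=lambda x,y:(100+x/5,160+y/5); c3=lambda x,y:(125+x/4,95+y/4); c2=lambda x,y:(230+x/5,95+y/5)
h=.0475;k=.125;z=.014
# tray: corners: near-left scene(-x,-y) etc
o=[(S,a(208,353),(-h,-k,z)),(S,a(290,458),(h,-k,z)),(S,a(585,270),(h,k,z)),(S,a(500,180),(-h,k,z)),
(D,b(393,210),(-h,-k,z)),(D,b(478,163),(h,-k,z)),(D,b(205,55),(-h,k,z)),(D,b(290,15),(h,k,z)),
(W,(254,15),(-h,k,z)),(W,(332,9),(h,k,z)),(W,(334,210),(h,-k,z)),(W,(269,214),(-h,-k,z))]
print("tray",fit(o,[.6,0,0]))
# bars
for nm,s,d in (("c?",(466,245),(243,412)),("d?",(293,360),(402,548))):
    print(nm,ray(S,c1(*s),.024),ray(D,b(*d),.024))
# bar c top long edge ends
print("c axis",[ray(D,b(*p),.024).round(4).tolist() for p in ((222,385),(268,452))],[ray(S,c1(*p),.024).round(4).tolist() for p in ((430,270),(503,234))])
print("d axis",[ray(D,b(*p),.024).round(4).tolist() for p in ((352,545),(453,555))],[ray(S,c1(*p),.024).round(4).tolist() for p in ((303,328),(278,412))])
# end stop top corners, z .03
for p in ((97,160),(157,160)): print("stopW",ray(W,p,.03))
print("stopD",[ray(D,c3(*p),.03) for p in ((300,505),(380,478))],"S",[ray(S,c2(*p),.03) for p in ((40,440),(88,510))])
# mouth bottom corners
print("mouth +y? tri far", tri([(S,c2(345,330)),(D,c3(228,292))]), tri([(S,c2(310,262)),(D,c3(178,300))]))
print("back top", tri([(S,c2(628,57)),(D,c3(30,55))]), tri([(S,c2(680,100)),(D,c3(90,40))]))
# vise
print("base", [ray(S,c1(*p),0).round(3).tolist() for p in ((410,575),(675,490))],[ray(D,b(*p),0).round(3).tolist() for p in ((478,497),(360,315))])
print("handle end",tri([(S,c1(265,515)),(D,b(652,462))]))
print("beaker",ray(S,a(360,515),0),ray(D,b(521,133),0),"flask",ray(S,a(748,205),0),ray(D,c3(442,208),0))
E
```

```text
tray (array([0.65111398, 0.05941113, 0.08139432]), np.float64(0.9583988283240745), [[-1.4, -1.0], [-1.0, -0.8], [-0.1, 0.1], [-0.7, -0.9], [-0.6, 0.7], [1.6, -0.2], [-0.2, -0.8], [0.9, -0.8], [-0.8, 0.5], [2.2, -1.2], [1.6, -0.5], [-0.5, 0.7]])
c? [ 0.4176507 -0.1817232  0.024    ] [ 0.4178612  -0.18103529  0.024     ]
d? [ 0.44546724 -0.32115529  0.024     ] [ 0.44567878 -0.3223534   0.024     ]
c axis [[0.4177, -0.1539, 0.024], [0.4148, -0.2176, 0.024]] [[0.4244, -0.212, 0.024], [0.4217, -0.1556, 0.024]]
d axis [[0.4213, -0.3044, 0.024], [0.4688, -0.3428, 0.024]] [[0.4255, -0.3055, 0.024], [0.4775, -0.3453, 0.024]]
stopW [0.39231005 0.01170913 0.03      ]
stopW [0.46945126 0.01167181 0.03      ]
stopD [array([0.39421509, 0.01064528, 0.03      ]), array([0.4567838 , 0.00442015, 0.03      ])] S [array([0.39762968, 0.00457311, 0.03      ]), array([0.46808734, 0.00381757, 0.03      ])]
mouth +y? tri far [0.44096064 0.23167214 0.06462119] [0.39343352 0.22745604 0.08448224]
back top [0.39054097 0.50067186 0.16983677] [0.44521176 0.5052925  0.16808159]
base [[0.614, -0.317, 0.0], [0.643, -0.142, 0.0]] [[0.519, -0.304, 0.0], [0.543, -0.133, -0.0]]
handle end [ 0.57772204 -0.38572578  0.08466247]
beaker [ 0.7632897  -0.03787146  0.        ] [ 0.76604175 -0.03661028  0.        ] flask [0.69346747 0.32716704 0.        ] [0.69564504 0.32688985 0.        ]
```

```bash
python3 - <<'E'
from h import *
R=down(0)
print(R.tolist())
robot.reach([.57,-.2,.40],R); im,_=cam("wrist","pics/wv.png")
robot.reach([.45,.30,.42],R); im,_=cam("wrist","pics/wb.png")
im,_=cam("scene","pics/scene2.png"); crop(im,230,95,160,120,"pics/c5.png",5)
print(telemetry.read_state()["time_s"],telemetry.read_state()["joints"])
for n in ("wv","wb"):
    im=cv2.imread(f"pics/{n}.png"); cv2.imwrite(f"pics/{n}L.png",cv2.resize(im,(768,576),interpolation=cv2.INTER_CUBIC))
E
```

```text
[[0.0, -0.0, 1.0], [0.0, 1.0, 0.0], [-1.0, 0.0, 0.0]]
3.1417 [ 5.86360438e-01  1.96491258e-01 -1.64524248e-01  1.20989059e+00
 -2.05068319e-04  2.15865896e+00]
```

View pics/wvL.png

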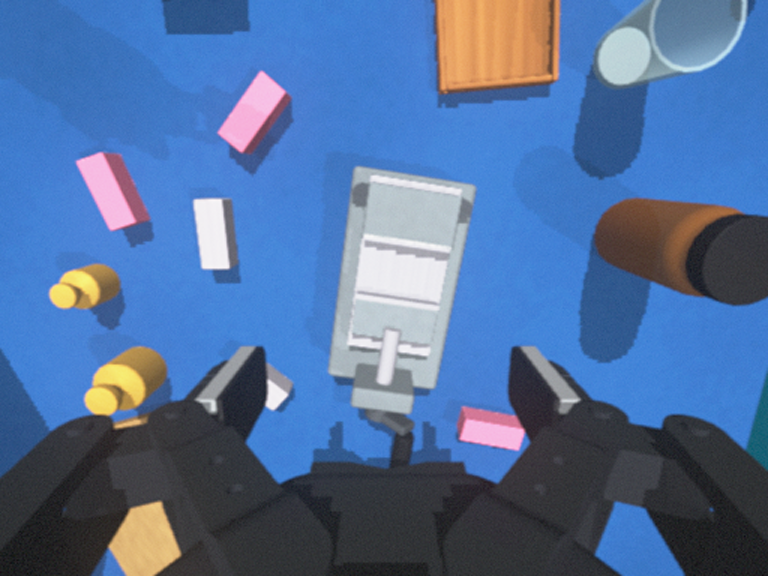

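View pics/wbL.png

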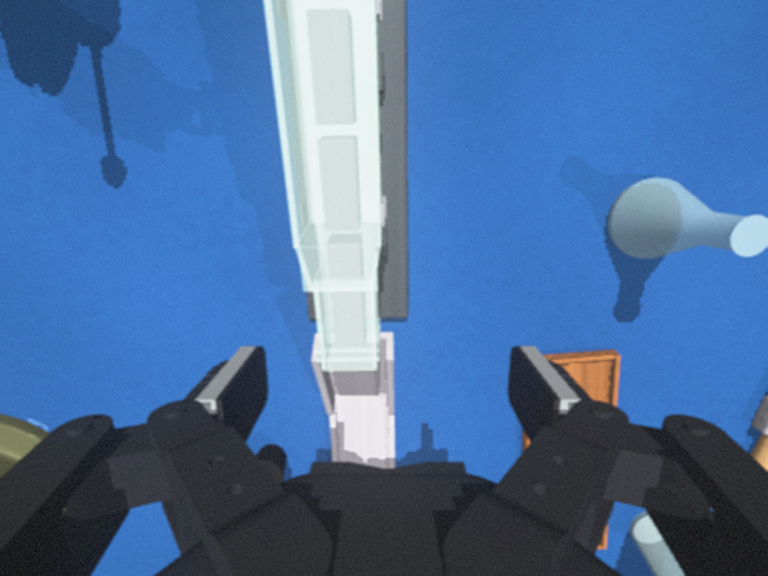

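View pics/c5.png

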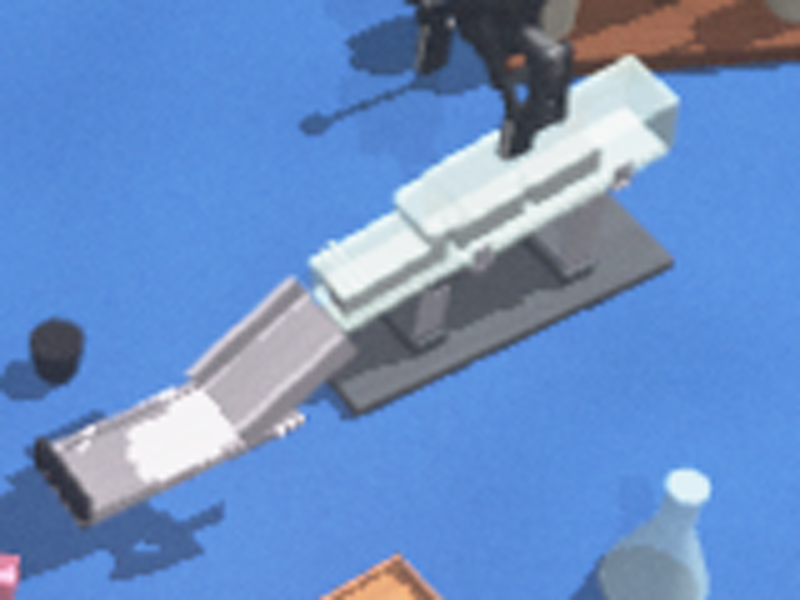

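Scene crop c5 shows two short bars in the bottle body and the long bar in the neck, so all five bars are present. Next I'll start tapping, with the fingers shut and their side face leading.

```bash
cat >> h.py <<'E'
TAPY,TAPZ=.424,.281
def tap(n,xs=.350,xe=.390,v=.2):
    R=telemetry.read_state()["orientation"]
    fm=[]
    for i in range(n):
        robot.line_to([xe,TAPY,TAPZ],vel=v)
        fm.append(np.round(telemetry.read_state()["wrist_force"],1).tolist())
        robot.line_to([xs,TAPY,TAPZ],vel=.25)
        robot.hold(.6)
    return fm
E
python3 - <<'E'
from h import *
grip(0.0)
for yaw in (np.pi/2,-np.pi/2):
    q=robot.ik([.345,TAPY,.40],down(yaw)); print(yaw,None if q is None else np.round(q,2))
yaw=-np.pi/2 if robot.ik([.345,TAPY,.40],down(-np.pi/2)) is not None else np.pi/2
qs=[(abs(robot.ik([.345,TAPY,.40],down(y))[5]),y) for y in (np.pi/2,-np.pi/2) if robot.ik([.345,TAPY,.40],down(y)) is not None]
yaw=min(qs)[1]
robot.reach([.345,TAPY,.40],down(yaw)); robot.line_to([.345,TAPY,TAPZ],vel=.2)
cam("scene","pics/t0.png");cam("side","pics/t0s.png")
robot.line_to([.350,TAPY,TAPZ]);
# slow probe for contact
st=telemetry.read_state(); f0=np.array(st["wrist_force"])
for x in np.arange(.354,.396,.004):
    robot.line_to([x,TAPY,TAPZ],vel=.04)
    f=np.array(telemetry.read_state()["wrist_force"])-f0
    if abs(f[0])>4: print("contact",x,f); break
else: print("none",f)
robot.line_to([.350,TAPY,TAPZ]); robot.hold(.3)
print(telemetry.read_state()["time_s"],f0)
im=cv2.imread("pics/t0.png"); crop(im,230,75,160,120,"pics/t0c.png",5)
im=cv2.imread("pics/t0s.png"); crop(im,105,80,160,140,"pics/t0sc.png",4)
E
```

```text
1.5707963267948966 [ 0.89  0.22 -0.19  1.17  0.    0.89]
-1.5707963267948966 [ 0.89  0.22 -0.19  1.17  0.   -2.25]
contact 0.382 [-6.77447242  0.77952276  1.15407005]
8.825 [-0.25983087 -0.02640452  0.3261169 ]
```

View pics/t0c.png

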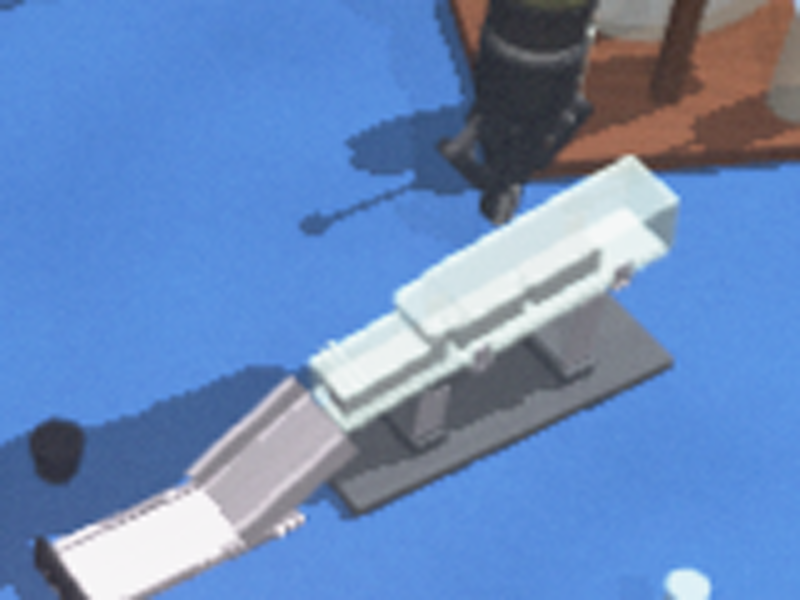

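View pics/t0sc.png

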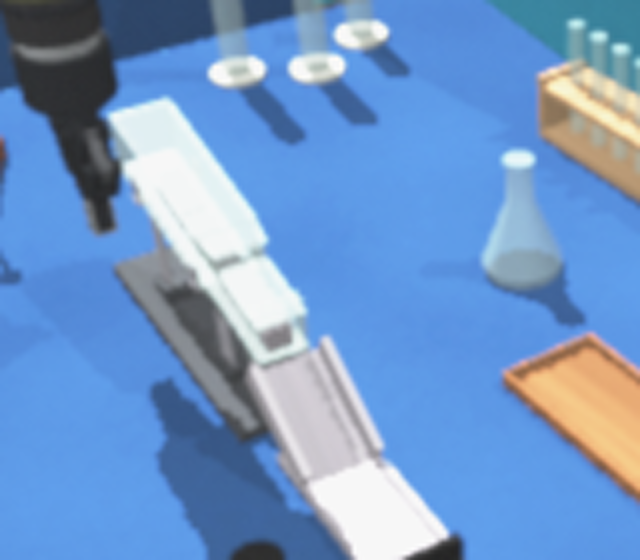

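```bash
python3 - <<'E'
from h import *
print(tap(3,.355,.390,.2))
print(telemetry.read_state()["time_s"])
a,_=cam("scene","pics/t1.png");b,_=cam("side","pics/t1s.png")
a=cv2.resize(a[75:205,230:390],None,fx=3,fy=3,interpolation=2);b=cv2.resize(b[80:210,105:225],None,fx=3,fy=3,interpolation=2)
cv2.imwrite("pics/t1c.png",np.hstack([a[:,:430],b]))
E
```

```text
[[-17.4, 2.8, -1.3], [-16.9, 0.7, 1.8], [-17.1, 1.8, 1.0]]
12.5
```

View pics/t1c.png

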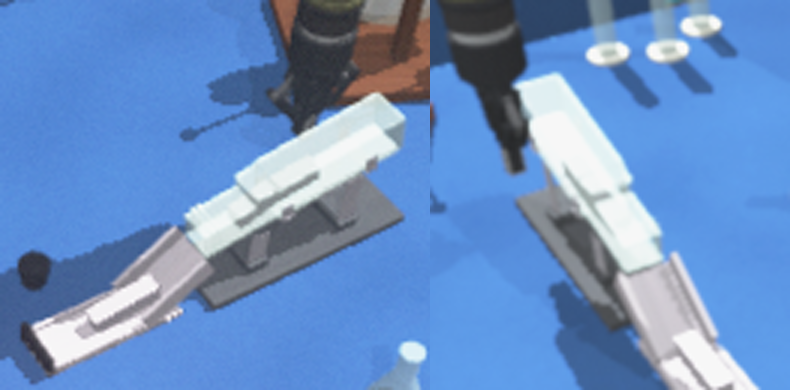

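```bash
python3 - <<'E'
from h import *
robot.line_to([.345,.424,.30],vel=.2)
robot.line_to([.345,.40,.42],vel=.3)
robot.reach([.43,.02,.40],down(0)); 
a,_=cam("scene","pics/t2.png");b,_=cam("side","pics/t2s.png");w,_=cam("wrist","pics/t2w.png")
crop(a,225,145,100,75,"pics/t2c.png",7);crop(b,140,140,120,90,"pics/t2sc.png",6)
cv2.imwrite("pics/t2wL.png",cv2.resize(w,(768,576),interpolation=2))
print(telemetry.read_state()["time_s"])
E
```

```text
15.0167
```

View pics/t2c.png

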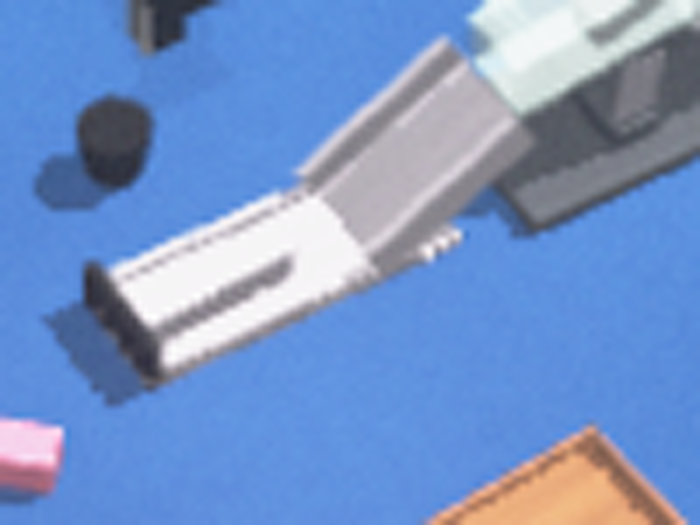

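View pics/t2sc.png

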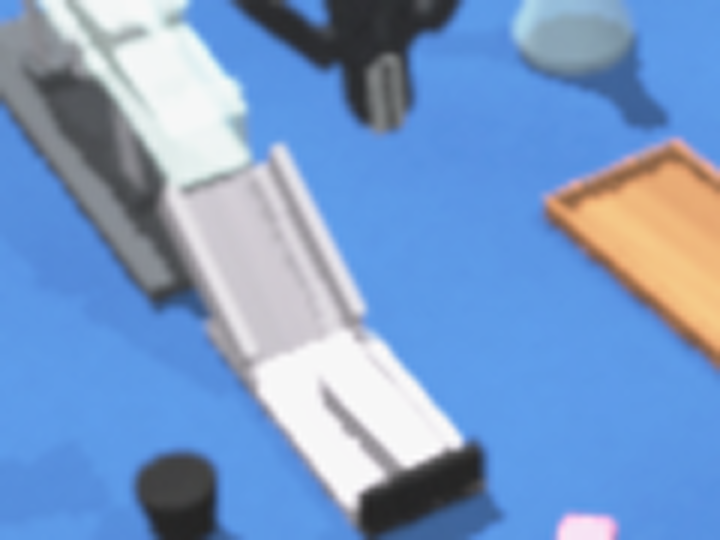

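View pics/t2wL.png

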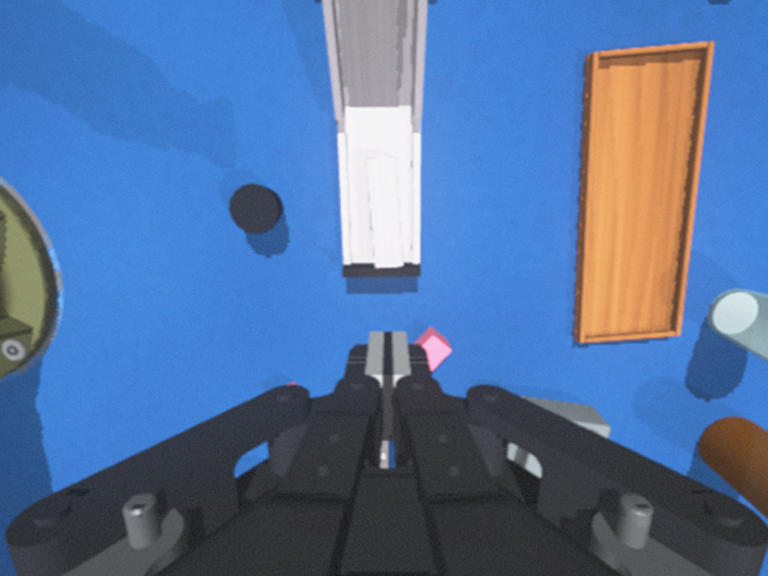

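```bash
python3 - <<'E'
from h import *
w=cv2.imread("pics/t2w.png")[50:190,210:300].astype(float)
w=np.clip((w-170)*3,0,255).astype(np.uint8)
cv2.imwrite("pics/e.png",cv2.resize(w,None,fx=4.2,fy=4.2,interpolation=2))
s=cv2.imread("pics/t2.png")[180:205,230:285].astype(float); s=np.clip((s-170)*3,0,255).astype(np.uint8)
cv2.imwrite("pics/e2.png",cv2.resize(s,None,fx=12,fy=12,interpolation=2))
E
```

```text
(no output)
```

View pics/e.png

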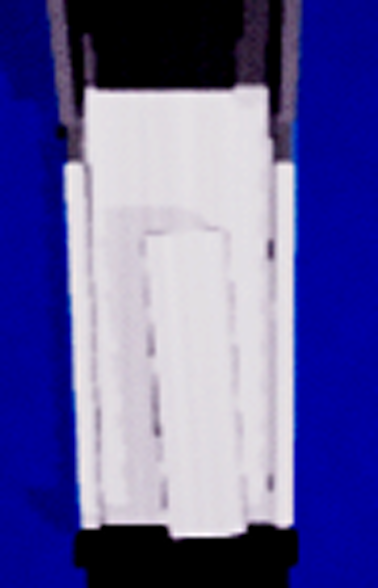

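View pics/e2.png

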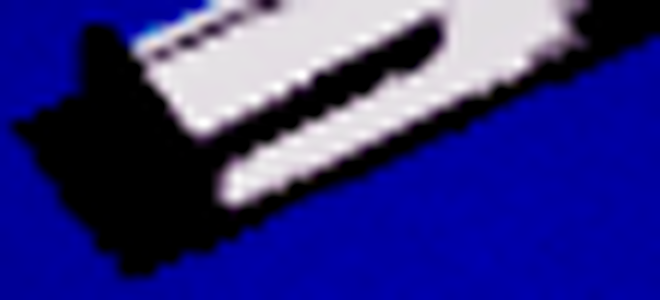

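```bash
python3 - <<'E'
from h import *
W=load("pics/t2w.png")
p=[ray(W,(210+x/4.2,50+y/4.2),.032) for x,y in ((145,232),(226,230),(170,537),(247,533))]
p=np.array(p);print(p.round(4));print("cen",p.mean(0),"len",np.linalg.norm((p[0]+p[1]-p[2]-p[3])/2),"wid",np.linalg.norm(p[0]-p[1]))
d=(p[0]+p[1]-p[2]-p[3]);print("axis deg",np.degrees(np.arctan2(d[1],d[0])))
q=[ray(W,(210+x/4.2,50+y/4.2),.014) for x,y in ((68,165),(292,165),(90,527),(290,527))];print(np.round(q,4))
V=load("pics/wv.png");L=lambda x,y:(x/1.5,y/1.5)
S=load("pics/scene1.png");D=load("pics/side1.png")
for nm,pts,z in (("base top",((355,168),(475,186),(330,376),(435,390)),.04),("fixed jaw edge",((363,236),(450,246)),.066),("mov edge",((357,294),(443,304)),.066)):
    print(nm,np.round([ray(V,L(*a),z)[:2] for a in pts],4).tolist())
w=cv2.imread("pics/wv.png")[105:275,210:325]; cv2.imwrite("pics/v.png",cv2.resize(w,None,fx=5,fy=3.5,interpolation=2) if 0 else cv2.resize(w,None,fx=3.5,fy=3.5,interpolation=2))
E
```

```text
[[0.4136 0.0994 0.032 ]
 [0.4366 0.1    0.032 ]
 [0.4201 0.0105 0.032 ]
 [0.4436 0.0118 0.032 ]]
cen [0.42849879 0.05539234 0.032     ] len 0.08881522542468225 wid 0.023055043032525833
axis deg 94.38200257742747
[[0.3902 0.1189 0.014 ]
 [0.4563 0.119  0.014 ]
 [0.394  0.0096 0.014 ]
 [0.4581 0.0097 0.014 ]]
base top [[0.5449, -0.1284], [0.6396, -0.1422], [0.5185, -0.3084], [0.6134, -0.3225]]
fixed jaw edge [[0.5518, -0.1781], [0.6177, -0.1857]]
mov edge [[0.5464, -0.2236], [0.614, -0.2319]]
```

View pics/v.png

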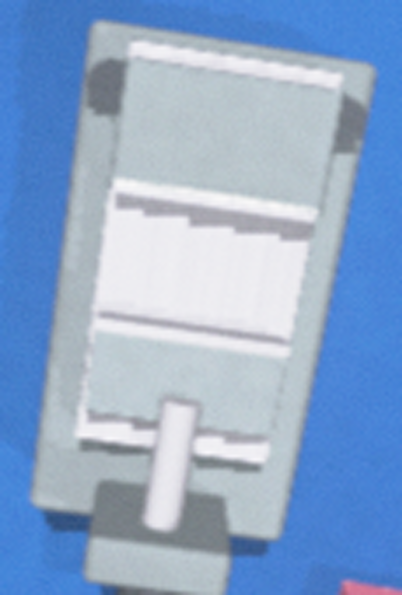

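```bash
python3 - <<'E'
from h import *
V=load("pics/wv.png")
a=[ray(V,(210+x/3.5,105+y/3.5),.066)[:2] for x,y in ((117,195),(317,223),(97,320),(289,347))]
print(np.round(a,4)); c=np.mean(a,0)
yaw=-.146;u=np.array([np.cos(yaw),np.sin(yaw)]);v=np.array([-u[1],u[0]])
print("c",c,[( (p-c)@u,(p-c)@v) for p in a])
b=np.array([[0.5449, -0.1284], [0.6396, -0.1422], [0.5185, -0.3084], [0.6134, -0.3225]]);print([((p-c)@u,(p-c)@v) for p in b])
# handle in side & scene: handle end and root
S=load("pics/scene1.png");D=load("pics/side1.png")
c1=lambda x,y:(100+x/5,160+y/5);b4=lambda x,y:(180+x/4,160+y/4)
for s,d in (((265,515),(652,462)),((352,488),(600,398))):
    P=tri([(S,c1(*s)),(D,b4(*d))]);print(P,(P[:2]-c)@u,(P[:2]-c)@v)
for n,x,y,w,h in(("scene1",145,230,60,40),("side1",300,245,60,40)):
    im=cv2.imread(f"pics/{n}.png");crop(im,x,y,w,h,f"pics/k{n}.png",8)
E
```

```text
[[ 0.5534 -0.1819]
 [ 0.6185 -0.1911]
 [ 0.546  -0.2242]
 [ 0.6108 -0.2337]]
c [ 0.58219816 -0.20772858] [(np.float64(-0.03225759774136241), np.float64(0.0213620969974039)), (np.float64(0.03354775211480655), np.float64(0.02170218975465387)), (np.float64(-0.033380292917089466), np.float64(-0.021514189495416596)), (np.float64(0.0320901385436452), np.float64(-0.021550097256641136))]
[(np.float64(-0.048442216092979516), np.float64(0.07305839449700065)), (np.float64(0.047257912621455164), np.float64(0.07318234626428873)), (np.float64(-0.048374608970076345), np.float64(-0.10886729206011239)), (np.float64(0.04756703648706277), np.float64(-0.1090110521957974))]
[ 0.57772204 -0.38572578  0.08466247] 0.0214668620040598 -0.1767546684503782
[ 0.58499657 -0.33201675  0.08271657] 0.020850312024684764 -0.12255873929391296
```

View pics/kscene1.png

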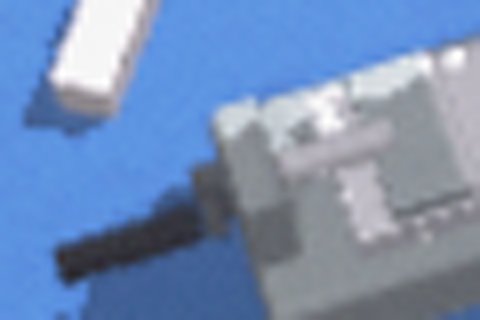

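View pics/kside1.png

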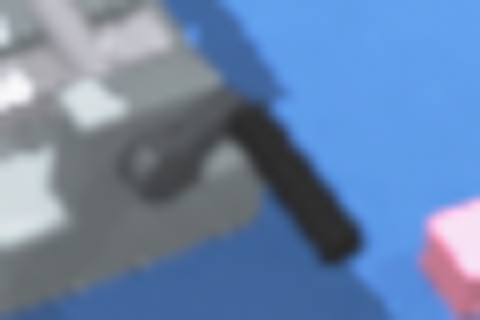

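```bash
cat >> h.py <<'E'
VO=np.array([.5820,-.2092]);VY=-.146
VU=np.array([np.cos(VY),np.sin(VY)]);VV=np.array([-VU[1],VU[0]])
def vis(x,y,z): 
    p=VO+x*VU+y*VV; return [p[0],p[1],z]
def best(p,yaw):
    c=[]
    for y in (yaw,yaw+np.pi,yaw-np.pi):
        q=robot.ik(p,down(y))
        if q is not None: c.append((abs(q[5]-telemetry.read_state()["joints"][5]),y))
    return min(c)[1]
def fw(): 
    s=telemetry.read_state(); return s["time_s"],np.round(s["wrist_force"],1).tolist(),round(s["width"],3)
E
python3 - <<'E'
from h import *
y=best([.4285,.0554,.25],.077);print(y)
grip(1.0)
robot.reach([.4285,.0554,.26],down(y))
robot.line_to([.4285,.0554,.194],vel=.12)
grip(0.0); print(fw())
robot.line_to([.4285,.0554,.30],vel=.2); print(fw())
w,_=cam("wrist","pics/g1.png");s,_=cam("side","pics/g1s.png")
cv2.imwrite("pics/g1c.png",np.hstack([w,s])[:, :][::1])
cv2.imwrite("pics/g1c.png",cv2.resize(np.hstack([w[100:],s[:284]]),None,fx=.78,fy=.78))
E
```

```text
0.077
(17.7333, [-0.9, -0.9, 5.8], 0.262)
(18.4167, [-0.4, 0.5, -1.4], 0.261)
```

View pics/g1c.png

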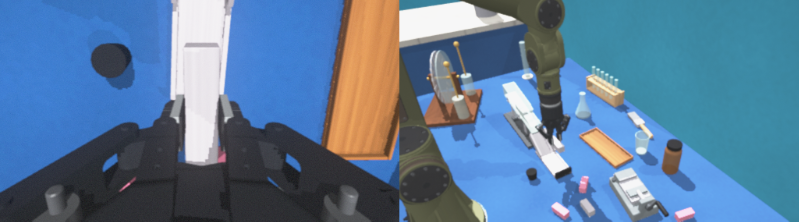

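```bash
python3 - <<'E'
from h import *
t=vis(0,.001,.32)
y=best(t,np.pi/2+VY);print(y)
robot.reach(t,down(y)); print(fw())
robot.line_to(vis(0,.001,.256),vel=.15); print(fw())
w,_=cam("wrist","pics/g2.png");s,_=cam("side","pics/g2s.png");a,_=cam("scene","pics/g2a.png")
z=lambda im,x,y,w_,h:cv2.resize(im[y:y+h,x:x+w_],(390,290),interpolation=2)
cv2.imwrite("pics/g2c.png",np.vstack([np.hstack([z(w,0,0,512,384),z(s,240,170,120,90)]),np.hstack([z(a,150,200,120,90),z(a,150,200,120,90)])]))
E
```

```text
-1.7167963267948965
(19.7167, [0.3, 1.0, -0.9], 0.257)
(20.2917, [-0.1, 0.1, -0.4], 0.263)
```

View pics/g2c.png

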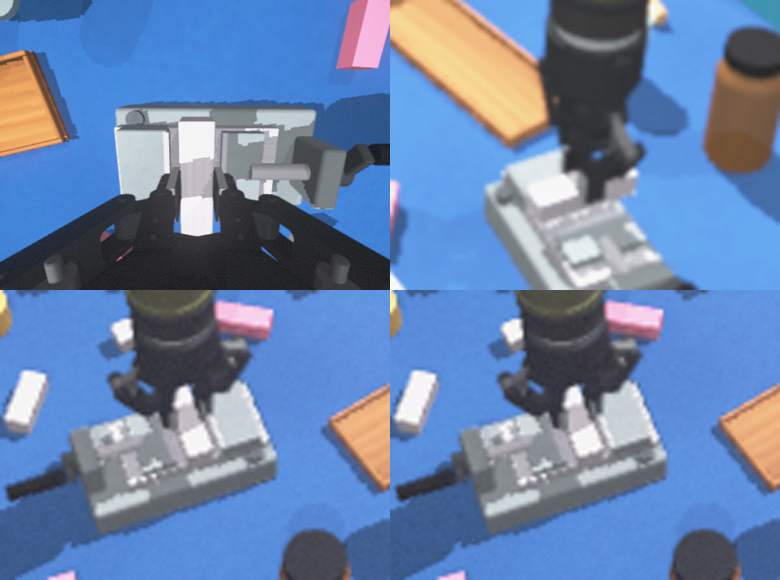

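```bash
python3 - <<'E'
from h import *
for z in np.arange(.252,.236,-.002):
    robot.line_to(vis(0,.001,z),vel=.05); f=fw()
    if abs(f[1][2])>5: break
print(z,f)
grip(.55); print(fw())
robot.line_to(vis(0,.001,.33),vel=.25)
w,_=cam("wrist","pics/g3.png")
cv2.imwrite("pics/g3c.png",cv2.resize(w[60:260,100:420],None,fx=2.4,fy=2.4,interpolation=2))
E
```

```text
0.24 (22.1917, [-4.1, 1.8, 10.7], 0.257)
(22.55, [0.3, -0.8, 0.5], 0.551)
```

View pics/g3c.png

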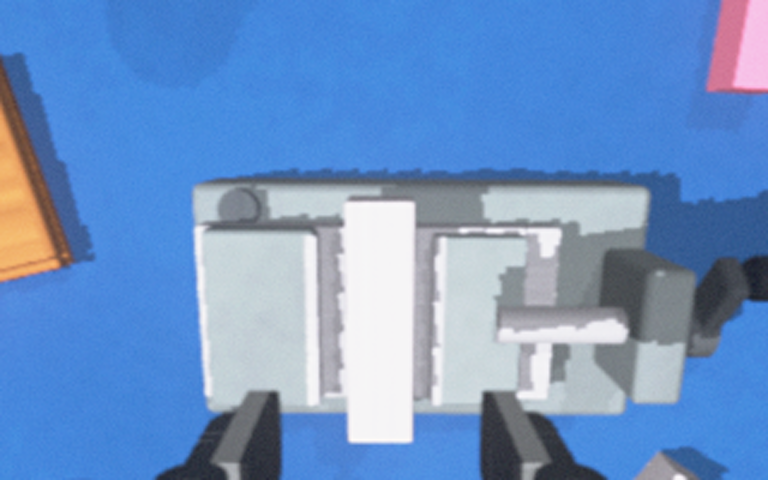

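```bash
python3 - <<'E'
from h import *
y=best(vis(.022,-.153,.32),VY);print(y)
robot.reach(vis(.022,-.153,.32),down(y))
w,_=cam("wrist","pics/k1.png");a,_=cam("scene","pics/k1a.png");s,_=cam("side","pics/k1s.png")
z=lambda im,x,y,w_,h:cv2.resize(im[y:y+h,x:x+w_],(390,290),interpolation=2)
cv2.imwrite("pics/k1c.png",np.vstack([np.hstack([z(w,128,192,256,192),z(s,270,190,120,90)]),np.hstack([z(a,130,200,120,90),z(w,0,0,512,384)])]))
C=load("pics/k1.png");print(proj(C,[vis(.023,-.1755,.085),vis(.023,-.121,.085)]))
E
```

```text
-0.146
[[259.80433659 229.09758208]
 [259.84255779 162.88692356]]
```

View pics/k1c.png

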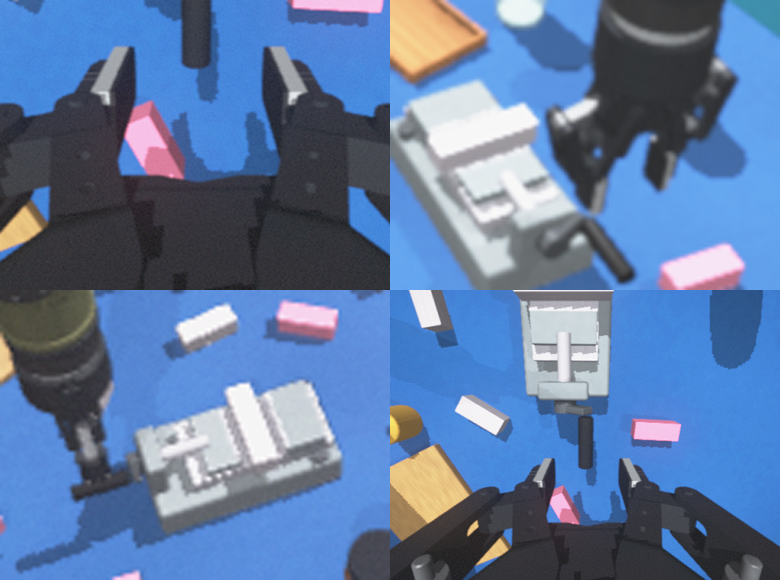

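```bash
python3 - <<'E'
from h import *
S=load("pics/scene1.png");D=load("pics/side1.png");C=load("pics/k1.png")
ks=lambda x,y:(145+x/8,230+y/8);kd=lambda x,y:(300+x/8,245+y/8)
for o in ([(S,ks(68,265)),(D,kd(345,248)),(C,(256.5,233))],[(S,ks(200,222)),(D,kd(243,115)),(C,(257,168))]):
    P=tri(o);print(P.round(4),((P[:2]-VO)@VU).round(4),((P[:2]-VO)@VV).round(4))
    for c,uv in o: print((proj(c,P)[0]-uv).round(1))
robot.line_to(vis(.021,-.156,.242),vel=.15)
print(fw()); grip(0.0); print(fw())
E
```

```text
[ 0.5772 -0.3868  0.085 ] 0.0211 -0.1764
[-0.8 -0.2]
[ 0.2 -0.1]
[ 1.  -2.9]
[ 0.5849 -0.3343  0.0849] 0.0211 -0.1233
[-0.2 -0.4]
[0.6 0.4]
[ 0.4 -2.1]
(25.5, [0.4, -1.2, 0.2], 0.552)
(25.9, [-1.0, -1.1, 3.8], 0.165)
```

```bash
cat >> h.py <<'E'
def crank(a0,a1,r=.0295,zoff=.1555,y=-.156,cx=0.0,cz=.066,step=np.radians(15),fmax=40,v=.09):
    a=a0;out=[]
    f0=np.array(telemetry.read_state()["wrist_force"])
    n=int(round((a1-a0)/step))
    for i in range(1,n+1):
        a=a0+i*step
        robot.line_to(vis(cx+r*np.sin(a),y,cz+zoff+r*np.cos(a)),vel=v)
        s=telemetry.read_state();f=np.array(s["wrist_force"]);fx=f[:2]@VU;fz=f[2]
        t=fx*np.cos(a)-fz*np.sin(a);rad=fx*np.sin(a)+fz*np.cos(a)
        out.append((round(np.degrees(a)),round(t,1),round(rad,1),round(f[:2]@VV,1)))
        if np.linalg.norm(f)>fmax: break
    return a,out
E
python3 - <<'E'
from h import *
a,o=crank(.81,.81+np.radians(120));print(a,o,fw())
E
```

```text
2.9043951023931953 [(61, np.float64(1.6), np.float64(-2.1), np.float64(-2.3)), (76, np.float64(3.8), np.float64(-3.5), np.float64(-4.9)), (91, np.float64(2.1), np.float64(-4.5), np.float64(-4.7)), (106, np.float64(1.6), np.float64(-7.5), np.float64(-3.5)), (121, np.float64(1.6), np.float64(-12.0), np.float64(-3.7)), (136, np.float64(0.8), np.float64(-16.4), np.float64(-2.3)), (151, np.float64(2.1), np.float64(-17.9), np.float64(-0.9)), (166, np.float64(1.0), np.float64(-13.1), np.float64(-0.2))] (27.9, [-4.0, 0.4, 12.5], 0.162)
```

```bash
python3 - <<'E'
from h import *
a,_=cam("scene","pics/k2a.png");s,_=cam("side","pics/k2s.png")
z=lambda im,x,y,w_,h:cv2.resize(im[y:y+h,x:x+w_],(390,290),interpolation=2)
cv2.imwrite("pics/k2c.png",np.hstack([z(s,270,190,120,90),z(a,130,200,120,90)]))
E
```

```text
(no output)
```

View pics/k2c.png

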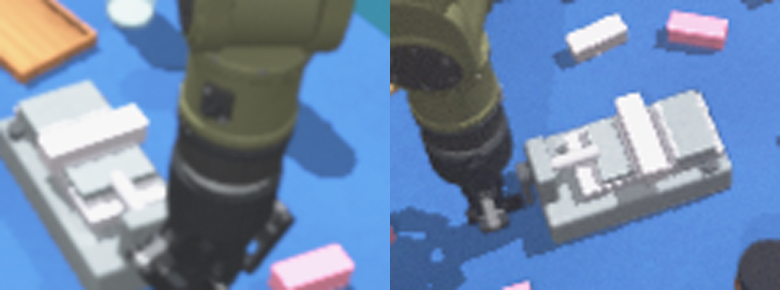

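```bash
python3 - <<'E'
from h import *
a,o=crank(2.9044,8.4,zoff=.157,v=.1);print(a,[(int(x[0]),*map(float,x[1:])) for x in o],fw())
E
```

```text
8.402187143782138 [(181, -3.2, -0.4, -1.0), (196, -4.0, 2.1, -2.5), (211, -1.7, 1.7, -3.2), (226, -0.1, 3.7, -4.2), (241, 1.5, 5.3, -2.9), (256, 0.8, 5.8, -4.2), (271, 0.6, 7.7, -3.4), (286, 0.4, 9.1, -4.1), (301, -2.0, 10.7, -4.1), (316, -4.2, 11.6, -3.4), (331, -4.2, 15.2, -2.2), (346, -3.4, 8.8, -1.0), (361, -2.7, 5.9, -3.1), (376, -2.6, 3.5, -3.3), (391, -0.2, 1.1, -4.9), (406, -0.0, -0.2, -5.7), (421, 2.0, -1.6, -6.2), (436, 2.3, -2.1, -5.7), (451, 3.7, -2.3, -6.0), (466, 2.0, -3.5, -5.2), (481, 2.0, -6.6, -4.4)] (33.25, [-7.2, -3.4, 1.7], 0.164)
```

```bash
python3 - <<'E'
from h import *
a,o=crank(8.4022,9.6,zoff=.157,v=.08,step=np.radians(6),fmax=32);print(a,[(int(x[0]),*map(float,x[1:])) for x in o],fw())
a,_=cam("scene","pics/k3a.png");s,_=cam("side","pics/k3s.png")
z=lambda im,x,y,w_,h:cv2.resize(im[y:y+h,x:x+w_],(390,290),interpolation=2)
cv2.imwrite("pics/k3c.png",np.hstack([z(s,270,190,120,90),z(a,130,200,120,90)]))
E
```

```text
9.554117306316257 [(487, -1.7, -9.9, -4.9), (493, -1.3, -10.5, -4.6), (499, -1.5, -11.8, -3.6), (505, -0.6, -11.8, -3.2), (511, -1.7, -11.1, -3.0), (517, -1.3, -10.5, -3.0), (523, -0.7, -8.8, -4.1), (529, -2.7, -5.6, -3.5), (535, -3.7, -7.0, -2.7), (541, -4.5, -3.5, -3.6), (547, -8.4, 0.9, -3.9)] (36.0, [7.6, -5.1, -1.9], 0.167)
```

View pics/k3c.png

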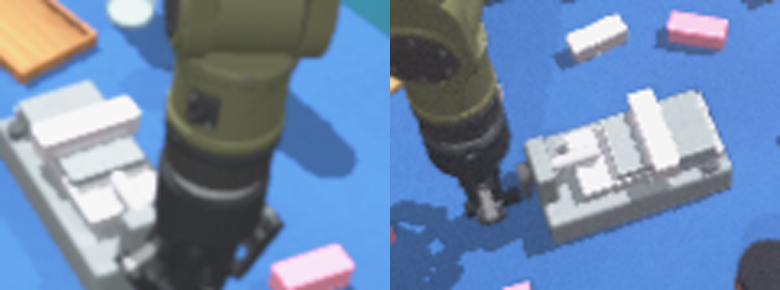

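```bash
python3 - <<'E'
from h import *
a,o=crank(9.5541,11.0,zoff=.157,v=.06,step=np.radians(4),fmax=33);print(a,[(int(x[0]),*map(float,x[1:])) for x in o],fw())
E
```

```text
10.112605360638186 [(551, -12.1, 2.0, -3.6), (555, -14.7, 4.4, -4.9), (559, -17.8, 6.5, -4.7), (563, -21.7, 7.3, -5.4), (567, -24.9, 8.0, -5.7), (571, -28.4, 7.8, -5.3), (575, -30.8, 7.5, -7.2), (579, -35.3, 7.1, -6.3)] (38.1, [21.6, -9.6, -27.8], 0.163)
```

```bash
python3 - <<'E'
from h import *
grip(.5); print(fw())
p=telemetry.read_state()["tcp_pos"]
robot.line_to([p[0],p[1],.36],vel=.25)
y=best(vis(0,-.05,.38),VY)
robot.reach(vis(0,-.07,.36),down(y))
w,c=cam("wrist","pics/v2.png");crop(w,170,60,200,150,"pics/v2c.png",4);print(fw())
E
```

```text
(38.4917, [7.1, -4.6, -0.7], 0.502)
(39.775, [-0.7, -0.1, 0.0], 0.493)
```

View pics/v2c.png

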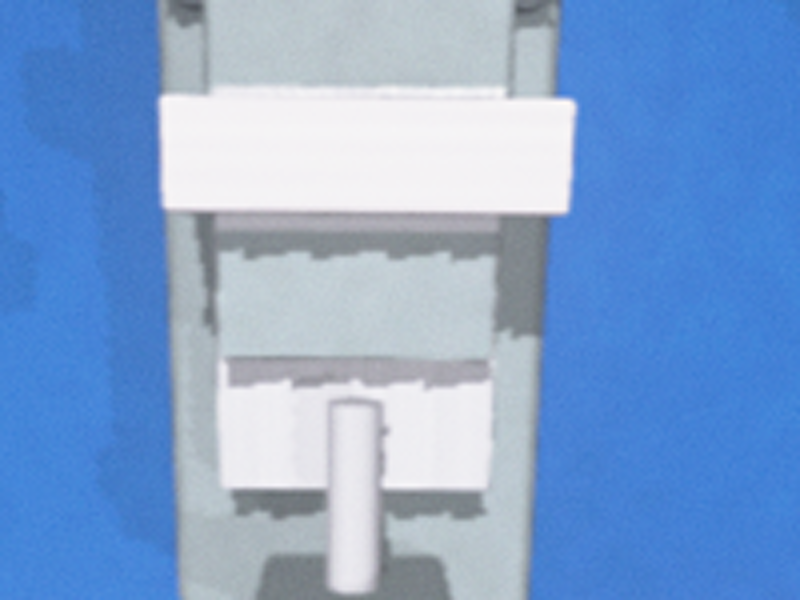

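```bash
python3 - <<'E'
from h import *
y=best([.43,-.33,.38],0);print(y)
robot.reach([.43,-.33,.38],down(y))
w,c=cam("wrist","pics/b1.png");cv2.imwrite("pics/b1L.png",cv2.resize(w,(768,576),interpolation=2))
E
```

```text
0
```

View pics/b1L.png

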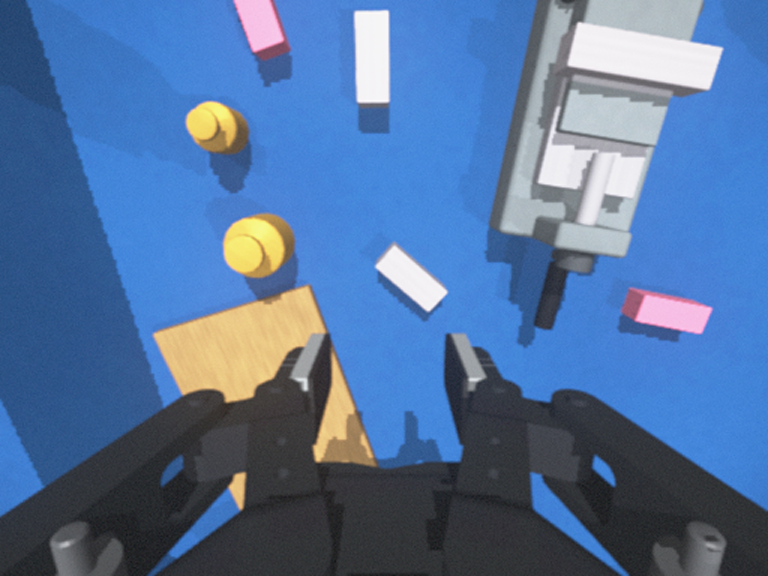

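```bash
cat >> h.py <<'E'
TO=np.array([.6511,.0594]);TY=.0814
TU=np.array([np.cos(TY),np.sin(TY)]);TV=np.array([-TU[1],TU[0]])
def tray(y,z,x=0.): 
    p=TO+x*TU+y*TV; return [p[0],p[1],z]
def rect(c,pts,z):
    p=np.array([ray(c,q,z)[:2] for q in pts]); (cx,cy),(w,h),an=cv2.minAreaRect((p*1e4).astype(np.float32))
    b=cv2.boxPoints(((cx,cy),(w,h),an))/1e4; e=[b[1]-b[0],b[2]-b[1]]; e=max(e,key=np.linalg.norm)
    return np.array([cx,cy])/1e4,np.arctan2(e[1],e[0]),(w/1e4,h/1e4)
def pick(p,axis,z=.183,up=.30):
    y=best([p[0],p[1],up],axis+np.pi/2)
    robot.reach([p[0],p[1],up],down(y)); 
    if telemetry.read_state()["width"]<.9: grip(1.0)
    robot.line_to([p[0],p[1],z],vel=.18); grip(0.0); print("pick",fw())
    robot.line_to([p[0],p[1],up],vel=.22); print("up",fw())
def place(ty,z=.190,up=.30):
    y=best(tray(ty,up),TY+np.pi/2)
    robot.reach(tray(ty,up),down(y)); print("over",fw())
    robot.line_to(tray(ty,.205),vel=.2)
    for zz in np.arange(.200,.1835,-.002):
        robot.line_to(tray(ty,zz),vel=.06)
        if telemetry.read_state()["wrist_force"][2]>6: break
    print("down",zz,fw()); grip(.42); robot.line_to(tray(ty,up),vel=.25)
E
python3 - <<'E'
from h import *
c=load("pics/b1.png");L=lambda x,y:(x/1.5,y/1.5)
rc=rect(c,[L(*p) for p in ((355,11),(388,11),(388,103),(358,103))],.024)
rd=rect(c,[L(*p) for p in ((395,242),(447,292),(430,312),(376,266))],.024)
print(rc,np.degrees(rc[1]),rd,np.degrees(rd[1]))
pick(rd[0],rd[1])
place(-.087)
E
```

```text
(array([ 0.41892329, -0.1840402 ]), np.float32(1.5679624), (0.05981678466796875, 0.023234014892578123)) 89.83762 (array([ 0.45077051, -0.34813828]), np.float32(-0.7237561), (0.025244810485839844, 0.06216494140625)) -41.468166
pick (43.2, [-0.5, -0.0, 5.4], 0.263)
up (43.8833, [-0.1, -0.7, -1.6], 0.263)
over (45.3083, [-0.2, -0.2, -1.0], 0.262)
down 0.186 (47.9333, [-7.4, 0.8, 19.7], 0.262)
```

```bash
python3 - <<'E'
from h import *
w,_=cam("wrist","pics/p1.png");a,_=cam("scene","pics/p1a.png")
pick([.4189,-.1835],1.568)
place(-.029)
w2,_=cam("wrist","pics/p2.png")
cv2.imwrite("pics/p2c.png",np.hstack([cv2.resize(w2,(400,300)),cv2.resize(a[150:300,130:330],(400,300))]))
E
```

```text
pick (52.0333, [-0.9, 0.8, 5.5], 0.26)
up (52.7167, [-0.9, -0.3, -1.9], 0.263)
over (53.925, [0.8, -0.4, -1.2], 0.259)
down 0.186 (56.55, [-6.2, 0.1, 18.9], 0.259)
```

View pics/p2c.png

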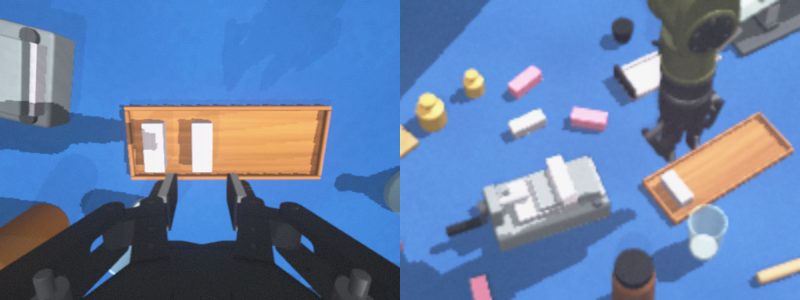

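Both bench bars lie flat in the tray: in the wrist view at about (152,147) and (201,147), and the vise still holds the long bar. Next I'll tap out bar_a and bar_b.

```bash
python3 - <<'E'
from h import *
robot.reach([.50,.10,.42],telemetry.read_state()["orientation"])
grip(0.0)
robot.reach([.36,.30,.42],down(np.pi/2))
robot.reach([.345,TAPY,.40],down(np.pi/2)); robot.line_to([.350,TAPY,TAPZ],vel=.2)
print(tap(4,.355,.390,.2),fw())
a,_=cam("scene","pics/t5.png");b,_=cam("side","pics/t5s.png")
a=cv2.resize(a[75:205,230:390],None,fx=3,fy=3,interpolation=2);b=cv2.resize(b[80:210,105:225],None,fx=3,fy=3,interpolation=2)
cv2.imwrite("pics/t5c.png",np.hstack([a[:,:430],b]))
E
```

```text
[[-17.1, 2.9, -1.4], [-16.5, 1.1, 0.9], [-17.5, 1.5, 1.4], [-17.6, 1.6, 0.3]] (65.9417, [0.7, 0.3, 0.6], -0.001)
```

View pics/t5c.png

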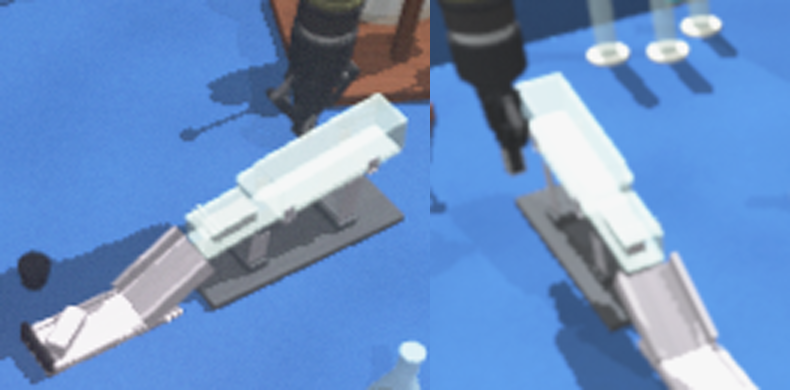

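```bash
python3 - <<'E'
from h import *
robot.line_to([.345,.424,.30],vel=.2)
robot.line_to([.345,.40,.42],vel=.3)
robot.reach([.43,.00,.36],down(0)); grip(1.0)
w,_=cam("wrist","pics/a1.png");cv2.imwrite("pics/a1c.png",cv2.resize(np.clip((w[10:210,180:340].astype(float)-170)*3,0,255).astype(np.uint8),None,fx=3.0,fy=3.0,interpolation=2))
cv2.imwrite("pics/a1d.png",cv2.resize(w[10:210,180:340],None,fx=3.0,fy=3.0,interpolation=2))
a,_=cam("scene","pics/a1s.png")
crop(a,225,145,100,75,"pics/a1sc.png",7)
E
```

```text
(no output)
```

View pics/a1c.png

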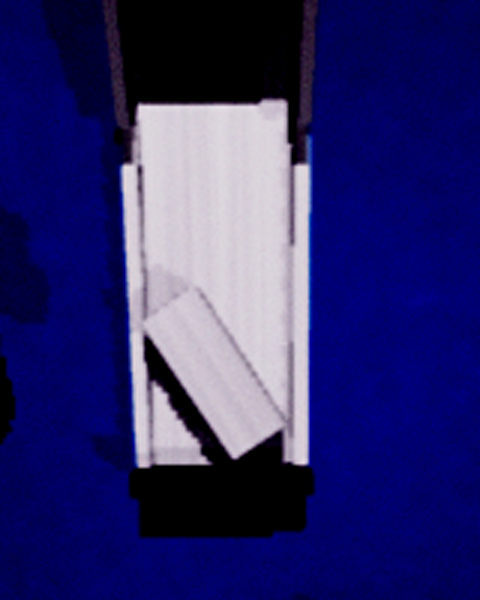

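View pics/a1d.png

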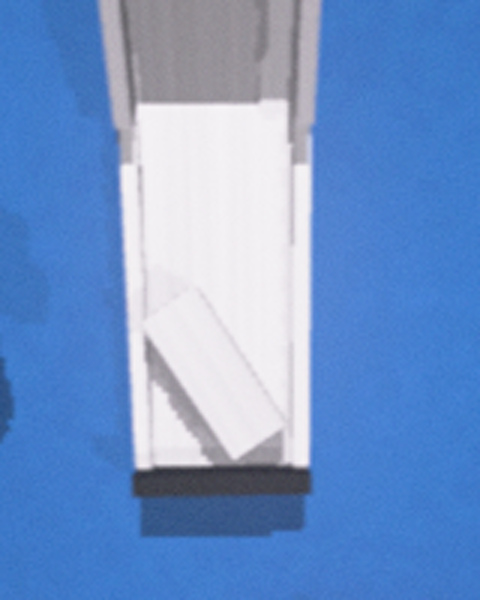

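View pics/a1sc.png

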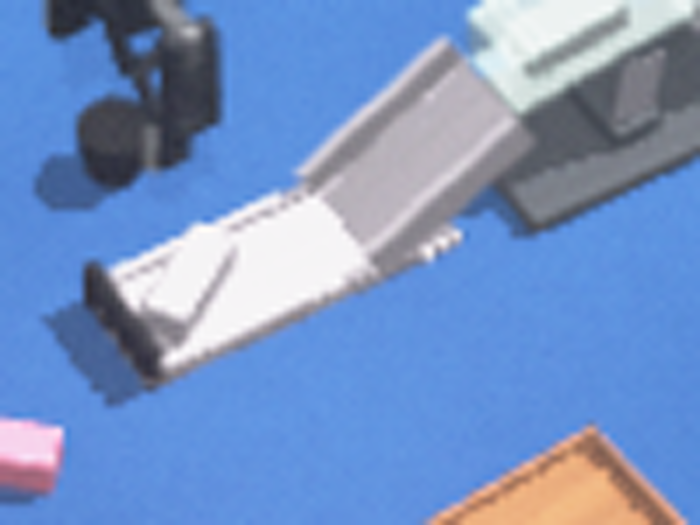

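```bash
python3 - <<'E'
from h import *
c=load("pics/a1.png");L=lambda x,y:(180+x/3,10+y/3)
r=rect(c,[L(*p) for p in ((143,322),(195,288),(288,425),(235,460))],.032);print(r,np.degrees(r[1]))
ax=np.array([np.cos(r[1]),np.sin(r[1])]); ax*=np.sign(ax[1]); p=r[0]+ax*.003
grip(.75)
y=best([p[0],p[1],.28],r[1]+np.pi/2)
robot.reach([p[0],p[1],.26],down(y)); robot.line_to([p[0],p[1],.1925],vel=.15); print(fw()); grip(0.0);print("g",fw())
robot.line_to([p[0],p[1],.30],vel=.2);print(fw())
if telemetry.read_state()["width"]>.2: place(.029)
w2,_=cam("wrist","pics/p3.png");cv2.imwrite("pics/p3c.png",w2);print(fw())
E
```

```text
(array([0.4233418 , 0.04633864]), np.float32(-0.98335665), (0.02338270721435547, 0.05930896606445313)) -56.342182
(70.7417, [0.3, -1.1, 0.8], 0.747)
g (71.1917, [-1.1, -0.8, 7.5], 0.259)
(71.8833, [-0.2, -0.5, -0.9], 0.261)
over (72.8667, [-0.6, 0.2, -0.7], 0.26)
down 0.188 (75.2417, [-7.7, -1.3, 19.5], 0.26)
(76.175, [-0.3, 0.2, -0.4], 0.418)
```

View pics/p3c.png

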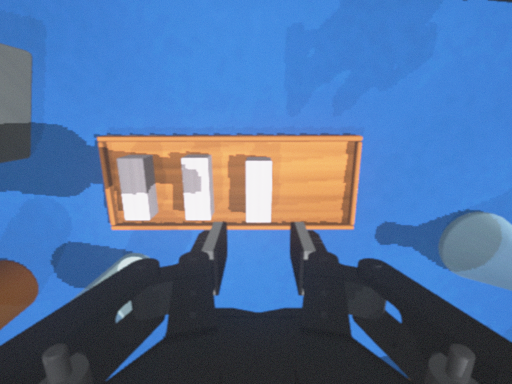

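Three bars lie flat in the tray, in the wrist view at (137,188), (197,187) and (259,190). bar_b is next.

```bash
python3 - <<'E'
from h import *
robot.reach([.50,.10,.42],telemetry.read_state()["orientation"])
grip(0.0)
robot.reach([.36,.30,.42],down(np.pi/2))
robot.reach([.345,TAPY,.40],down(np.pi/2)); robot.line_to([.350,TAPY,TAPZ],vel=.2)
print(tap(3,.355,.390,.2),fw())
a,_=cam("scene","pics/t6.png");b,_=cam("side","pics/t6s.png")
a=cv2.resize(a[75:205,230:390],None,fx=3,fy=3,interpolation=2);b=cv2.resize(b[80:210,105:225],None,fx=3,fy=3,interpolation=2)
cv2.imwrite("pics/t6c.png",np.hstack([a[:,:430],b]))
E
```

```text
[[-18.0, -1.9, -1.1], [-17.2, 2.2, -0.3], [-16.9, 3.3, -0.3]] (83.3583, [0.7, -0.9, -0.8], 0.002)
```

View pics/t6c.png

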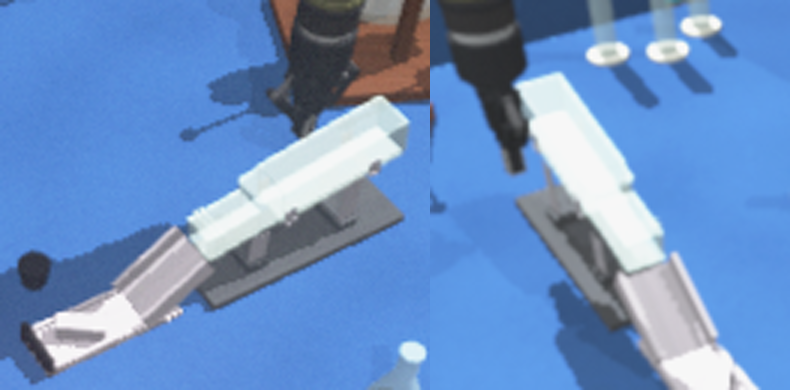

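The bottle is empty and bar_b is on the catch bed.

```bash
python3 - <<'E'
from h import *
robot.line_to([.345,.424,.30],vel=.2)
robot.line_to([.345,.40,.42],vel=.3)
robot.reach([.43,.00,.36],down(0))
w,_=cam("wrist","pics/b2.png");e=cv2.resize(np.clip((w[10:210,180:340].astype(float)-170)*3,0,255).astype(np.uint8),None,fx=3.0,fy=3.0,interpolation=2)
cv2.imwrite("pics/b2c.png",e)
E
```

```text
(no output)
```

View pics/b2c.png

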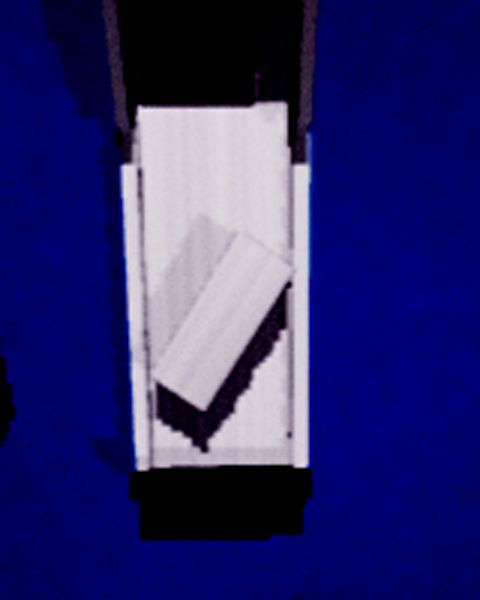

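```bash
python3 - <<'E'
from h import *
c=load("pics/b2.png");L=lambda x,y:(180+x/3,10+y/3)
r=rect(c,[L(*p) for p in ((240,230),(294,267),(207,411),(154,378))],.032);print(r,np.degrees(r[1]))
p=r[0]
grip(.75)
y=best([p[0],p[1],.28],r[1]+np.pi/2)
robot.reach([p[0],p[1],.26],down(y)); robot.line_to([p[0],p[1],.1925],vel=.15); print(fw()); grip(0.0);print("g",fw())
robot.line_to([p[0],p[1],.30],vel=.2);print(fw())
if telemetry.read_state()["width"]>.2: place(.085)
robot.reach([.60,.0,.42],down(0))
w2,_=cam("wrist","pics/p4.png");a,_=cam("scene","pics/p4a.png");s,_=cam("side","pics/p4s.png")
z=lambda im,x,y,w_,h:cv2.resize(im[y:y+h,x:x+w_],(390,290),interpolation=2)
cv2.imwrite("pics/p4c.png",np.vstack([np.hstack([z(w2,0,0,512,384),z(s,180,140,200,150)]),np.hstack([z(a,150,180,120,90),z(a,230,180,160,120)])]));print(fw())
E
```

```text
(array([0.42597148, 0.06504011]), np.float32(1.018542), (0.05909384765625, 0.022441148376464843)) 58.35816
(87.7833, [0.6, -0.6, 0.4], 0.753)
g (88.2333, [-2.0, -0.0, 9.1], 0.259)
(88.925, [-0.5, 0.7, -0.7], 0.263)
over (90.775, [-0.4, -0.5, -0.4], 0.256)
down 0.188 (93.15, [-7.5, -1.5, 18.7], 0.26)
(95.475, [-0.7, -0.7, -0.0], 0.42)
```

View pics/p4c.png

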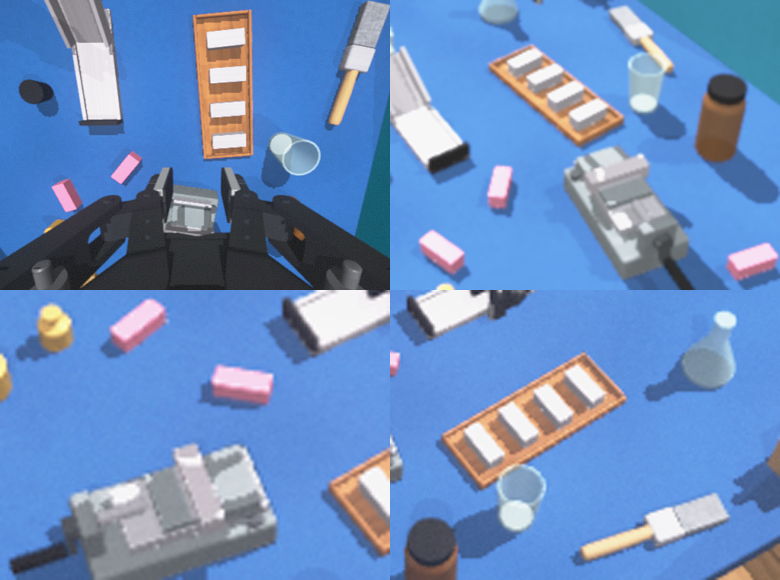

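All four short bars lie flat and apart in the tray, the long bar is clamped, the glassware is standing and the arm is clear. I'm handing the job in.

```bash
python3 - <<'E'
from h import *
robot.hand_in(); print(fw())
E
```

```text
the job is handed in; nothing more can be done
the job is handed in; nothing more can be done
```

I tapped all three bars out of the bottle, clamped the long bar in the vise and laid the four short bars in the tray. I handed the job in at about 95 s of the 210 s; no verdict came back.

- **Long bar:** It came out after 3 taps. I laid it on the vise bed and cranked until the handle stalled at about 35 N (about 1 N m). The picture after cranking shows it against the fixed jaw, in line and centred. I judged the grip from the stall force; the clamping force itself was not measured.
- **Short bars:** One of the two bench bars (bar_d by its position) had shifted about 26 mm by my second look, so I measured it again before picking it up. bar_a and bar_b needed 4 and 3 more taps. Both came to rest skewed on the catch bed and were picked up from there.
- **Last check:** The wrist, scene and side pictures show four separate bars flat in the tray, the long bar still in the vise, the bottle empty, the beaker and flask upright, and the gripper clear of everything. I never lost hold of a bar or the handle.
- **Disagreements:** The crank handle's position differed by about 3 pixels between cameras. While cranking, the radial force reached about 18 N until I shifted the path by 1.5 mm. No check failed.

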